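# Tidy the espresso tools home into their fitted holders

## Task

The rush is over: put the four espresso tools back on the bar mat, each into the walnut holder that is made for it - the tamper into the wide round well, the small blue leveller into the narrow round well, the dosing funnel down over the round steel boss, and the group brush into the long rest, either way round. Set them down gently (do not drop them) so that each sits fully home, the first three upright; do not knock any of them over, and leave the upturned espresso cup where it stands.

Things in the scene. Friction and masses are not known exactly. Their poses are not given: they have to be found in the camera images.
- tamper: coffee tamper, 58 mm across and 86 mm high, 0.4 kg: a round steel foot (58 mm across, up to 30 mm high) with a dark red-brown wooden knob above it (up to 39 mm across, from 30 to 86 mm above the underside, narrower towards the foot). Stands upright. Origin: centre of the underside; z up. Take it by the knob from above, about 65 mm above the underside
- leveller: small coffee leveller: an upright round puck 49 mm across and 40 mm high, blue knurled cap over a steel foot, 0.28 kg. Origin: centre of the underside; z up. Take it across the cap
- funnel: dosing funnel: a bare aluminium ring, open at both ends, outside 62 mm across, inside 54 mm across, 26 mm high, 0.09 kg. Origin: centre of the lower rim; z up. Take it across its outside
- brush: black group brush lying on its side, 160 mm long, 22 mm wide and 16 mm high, a straight bar to the fingers, 0.05 kg. Origin: centre of the underside; x runs along its length
- tamper_holder: walnut block 80x80 mm and 24 mm high with the wide round well, 66 mm across with a 3 mm bevel, lined black at the bottom, 14 mm deep (its floor is 10 mm above the block's underside). Fixed on the black bar mat. Origin: centre of the block's underside, which lies 5.5 mm above the worktop; the well is centred on the origin
- leveller_holder: walnut block 80x80 mm and 24 mm high with the narrow round well, 57 mm across with a 3 mm bevel, lined blue at the bottom, 14 mm deep (its floor is 10 mm above the block's underside). Fixed on the bar mat. Origin: centre of the block's underside, 5.5 mm above the worktop; the well is centred on the origin
- funnel_holder: walnut block 80x80 mm and 10 mm high with a round steel boss in the middle, 46 mm across and rising to 22 mm above the block's underside; the funnel goes round it and rests on the wood. Fixed on the bar mat. Origin: centre of the block's underside, 5.5 mm above the worktop
- brush_holder: long walnut rest, 194x48 mm, for the brush: floor 6 mm above its underside, stops at both ends (176 mm between them, 18 mm high), and at each end a pair of low side cheeks 32 mm apart (15 mm high, above the underside); the middle 110 mm is open at both sides for the fingers. Fixed on the bar mat. Origin: centre of its underside, 5.5 mm above the worktop; x runs along its length
- cup: white espresso cup standing upside down among the tools, 60 mm across, 58 mm high, with a handle; not to be moved
- napkin_dispenser: steel box behind the mat, 110 mm (x) by 124 mm (y) and 162 mm high; fixed, not part of the job: lift what is carried over or in front of it. Origin: centre of its underside. (Also fixed here: a low white tray of buns at the back right, near edge at x = 0.58, left edge at y = -0.25, rim 18 mm high)
There are look-alikes about, which are no part of the job. Several things look just like the leveller: the one meant starts farthest to the robot's left.

How it is judged:
By the outcome, as a careful person would: the job done as asked, in the order asked, and still so for the second after the job is handed in, with the robot touching nothing.
It also fails if it takes over 128 s, if anything falls off the work surface, if the arm or the gripper's body presses on something with over 40 N, if the wrist force passes 120 N, or if a joint passes its speed limit or range.

## Robot

A 7-joint arm with a two-finger parallel gripper is mounted at the origin on a cart in front of the work surface, level with it; the furniture and walls round the work are solid. World frame = base frame: x ahead of the robot, y to its left, z up, the work surface at z = 0. Lengths are in m, angles in rad, forces in N, time in s.
With the tool pointing down it reaches from about 0.35 to 0.9 m from the base axis. Payload 8.1 kg.
Tool frame: the origin (TCP) lies on the centre line of the jaws, within the pads' length; the fingertips stand 19 mm ahead of it and the grasp point (between the pads) is the TCP (arm.tip_reach is the distance from the TCP to the fingertips, in m); z points along the fingers, y is the line along which they close (so a half turn about z gives the same grasp; the last joint's range is limited). The gripper opens to 92 mm and grips with 3 to 60 N. Pads are 19 mm wide; open, the fingers measure 130 mm over their backs; the gripper's body (75 mm by 190 mm) begins 47 mm behind the grasp point.
Start: joints at [1.06, 0.434, 0.025, 1.573, -0.012, 1.134, -0.075], TCP at [0.248, -0.574, 0.246] pointing down, gripper open.
Joint ranges: [-2.62, 2.62], [-0.44, 2.09], [-1.27, 1.32], [0.08, 2.57], [-1.32, 4.46], [0.12, 2], [-2.74, 2.74]. Speed limits (rad/s): [2.22, 2.22, 3.01, 3.01, 3.14, 3.14, 3.14].

## Interface

Orientations are given as a rotation vector (axis times angle).
In Python, from cell import arm gives the robot as it stands.
- The arm moves only by the tool arm_command, never from a script. Its argument "targets" is a list that holds one entry, the list of rows, each a list of 6 numbers: the shift along the tool's x, y, z in m, then the turn, a rotation vector about the tool's x, y, z in rad. A call has 1 to 10 rows; each row shifts and turns the commanded pose from where the row before left it, along the tool's axes as they then stand; what a row does not reach is not made up. A row lasts 1/8 s, in which the tool goes at most 62.5 mm and 10.7 degrees, less where a joint would pass 70% of its speed; a pose out of reach is approached as far as the arm can. A call with a gripper value outside its range is refused whole. "jaw" is the finger opening in m, from 0 to 0.0918, set as the call begins (left out, the last holds). The fingers move at their own pace and stop on an object; "newtons" is the grip in N (left out, the last holds). Time passes only in rows, so rows that do not move let the fingers close. It gives the time, the measured TCP pose, the force, the opening and the grip force at its end, in the units of the state.
- arm.observe(): the state, without advancing time (a new reading comes with each control period).
- arm.get_image(name): name is "side" or "top"; returns a dict with "pixels" (420x560x3 uint8, red, green, blue), "z_map" (420x560 float32, m along the optical axis (not along the pixel's ray), 0 where there is no reading), "fx", "fy", "cx", "cy" (pixels), "xyz" and "rotation" of the camera in the world. Camera axes: x right, y down, z forward; pixel columns grow to the right and rows downward; lengths in m; the calibration is good to about 2 mm. A picture is of the moment at which its call begins.
- arm.sign_off(): hands the job in; it is judged then, once.
The state is a dict: "clock": time; "joints": joint angles; "dq": joint speeds; "joint_efforts": joint torques, N m; "position": TCP position; "ee_rot": TCP orientation; "force": force on the tool from outside, world axes, zero at the start; "ft_torque": the same for the moment, N m; "width": opening from 0.0 (shut) to 1.0 (fully open); "gripper_force": force on a finger pad.
Only numpy, scipy, OpenCV 4.12 (cv2) and the standard library are available. Lean on these libraries where they do the work, as an engineer would, in place of code of your own. Each camera call takes 0.05 s, during which the arm holds its last target. There are 200 camera calls.

## Working session

There is one attempt and no reset: what is moved stays moved. The work goes in short steps, Python scripts to look and compute and a tool call to move; the robot and the scene stay as the last step left them, time stands still between calls to the robot, and variables do not carry over. Pictures are saved under pics/ and viewed, at most 14 in all, crops included, and the job is handed in when it is done.

Besides the shell and the picture viewer there is one more tool, called after "Call:" by a JSON object that holds its "op" and its "data". arm_command: Moves the arm, as the interface text tells. Its arguments: {"type":"object","properties":{"targets":{"type":"array","items":{"type":"array","items":{"type":"array","items":{"type":"number"}}}},"jaw":{"type":"number"},"newtons":{"type":"number"}},"required":["targets"]}

```bash
ls; mkdir -p pics; python3 - <<'E'
from cell import arm
import cv2,numpy as np
s=arm.observe();print({k:np.round(v,3).tolist() for k,v in s.items()})
for n in("top","side"):
    d=arm.get_image(n);cv2.imwrite(f"pics/{n}0.png",d["pixels"][:,:,::-1]);np.savez(f"{n}0.npz",**d)
    print(n,d["fx"],d["fy"],d["cx"],d["cy"],d["xyz"],np.round(d["rotation"],4).tolist())
E
```

```text
pics
{'clock': 0.0, 'joints': [1.06, 0.435, 0.025, 1.574, -0.012, 1.134, -0.075], 'dq': [0.002, -0.0, 0.002, 0.001, -0.0, 0.0, -0.0], 'joint_efforts': [-0.002, -66.786, 0.984, -31.445, -0.061, 0.043, 0.0], 'position': [0.248, -0.573, 0.245], 'ee_rot': [-3.075, -0.636, 0.001], 'force': [0.773, 0.895, 1.174], 'ft_torque': [0.001, 0.022, 0.012], 'gripper_force': 0.0, 'width': 0.997}
top 522.3060348812672 522.3060348812672 284.29869417551583 217.39659580147784 [ 0.42076241 -0.03202964  1.44232412] [-2.1503, 2.2056, -0.1028]
side 440.05079758530894 440.05079758530894 276.7100352304045 205.00881452484944 [ 0.50779793 -1.19513712  0.70049729] [-2.0775, 0.0185, -0.0083]
```

View pics/top0.png

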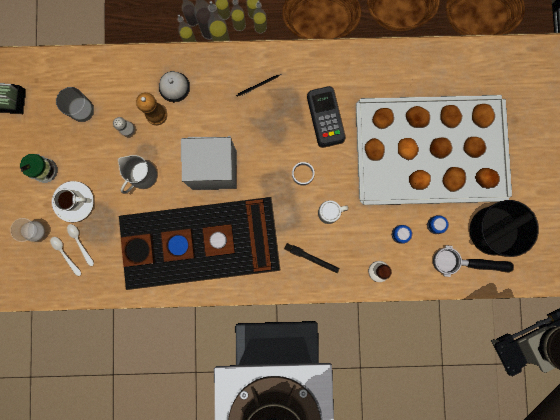

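View pics/side0.png

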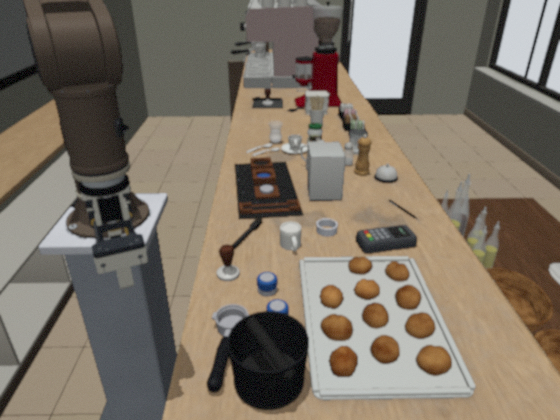

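```bash
cat > h.py <<'E'
import numpy as np,cv2
from scipy.spatial.transform import Rotation as R
def world(d):
    v,u=np.mgrid[:420,:560];z=d["z_map"]
    p=np.stack([(u-d["cx"])/d["fx"]*z,(v-d["cy"])/d["fy"]*z,z],-1)
    M=d["rotation"];M=R.from_rotvec(M).as_matrix() if np.size(M)==3 else M
    w=p@M.T+d["xyz"];w[z==0]=np.nan;return w
def ray(d,u,v,h):
    "world point of pixel (u,v) on the plane z=h"
    M=R.from_rotvec(d["rotation"]).as_matrix()
    r=M@np.array([(u-d["cx"])/d["fx"],(v-d["cy"])/d["fy"],1]);return d["xyz"]+r*(h-d["xyz"][2])/r[2]
E
python3 - <<'E'
from h import *
d=np.load("top0.npz");w=world(d);im=d["pixels"][:,:,::-1]
cv2.imwrite("pics/mat.png",cv2.resize(im[190:295,110:290],None,fx=4,fy=4,interpolation=cv2.INTER_CUBIC))
cv2.imwrite("pics/tools.png",cv2.resize(im[155:290,280:460],None,fx=4,fy=4,interpolation=cv2.INTER_CUBIC))
print("table",np.nanmedian(w[280:295,300:360,2]))
for n,(u,v,r,lo,hi) in dict(tamper=(380,271,16,.06,.1),tfoot=(380,271,18,.012,.04),lev=(402,234,14,.025,.06),lev2=(438,224,14,.025,.06),funnel=(303,173,16,.015,.04),brush=(311,257,32,.008,.03),cup=(330,211,20,.03,.08),boss=(218,240,10,.02,.04),thold=(137,250,22,.02,.045),lhold=(178,245,20,.02,.045),fhold=(218,240,20,.009,.02),bhold=(259,236,42,.016,.035)).items():
    s=w[v-r:v+r+1,u-r:u+r+1].reshape(-1,3);s=s[(s[:,2]>lo)&(s[:,2]<hi)]
    if len(s)<5: print(n,"few",len(s));continue
    c,rad=cv2.minEnclosingCircle(s[:,:2].astype(np.float32));rc=cv2.minAreaRect(s[:,:2].astype(np.float32))
    print(n,len(s),"mean",s.mean(0).round(4),"z max",s[:,2].max().round(4),"circ",np.round(c,4),round(rad,4),"rect",np.round(rc[0],4),np.round(rc[1],4),round(rc[2],1))
E
```

```text
table 0.00036879578106918665
tamper 178 mean [ 0.3953 -0.2942  0.0818] z max 0.0906 circ [ 0.3952 -0.2964] 0.0197 rect [ 0.3951 -0.2964] [0.0386 0.0336] 88.4
tfoot 116 mean [ 0.3955 -0.2858  0.0154] z max 0.0217 circ [ 0.3951 -0.2951] 0.0286 rect [ 0.3946 -0.2894] [0.0437 0.0519] 87.3
lev 274 mean [ 0.4942 -0.3573  0.0394] z max 0.0505 circ [ 0.4948 -0.3587] 0.0252 rect [ 0.4941 -0.3586] [0.0468 0.0481] 62.0
lev2 281 mean [ 0.5171 -0.4561  0.0391] z max 0.0474 circ [ 0.5179 -0.4589] 0.0259 rect [ 0.5174 -0.458 ] [0.049  0.0494] 62.0
funnel 123 mean [ 0.6694 -0.0952  0.0246] z max 0.0331 circ [ 0.6694 -0.0954] 0.0314 rect [ 0.6693 -0.0954] [0.0595 0.0615] 54.2
brush 392 mean [ 0.4367 -0.1063  0.0144] z max 0.0266 circ [ 0.4362 -0.1033] 0.1085 rect [ 0.4302 -0.1059] [0.1465 0.1744] 5.1
cup 429 mean [ 0.5585 -0.1647  0.0541] z max 0.0644 circ [ 0.5609 -0.1733] 0.0404 rect [ 0.5563 -0.1692] [0.0724 0.0578] 72.8
boss 243 mean [0.491  0.1405 0.0269] z max 0.0357 circ [0.4908 0.141 ] 0.0347 rect [0.4906 0.1396] [0.0464 0.0544] 89.1
thold 516 mean [0.469  0.3595 0.0285] z max 0.0393 circ [0.4698 0.3601] 0.0548 rect [0.4694 0.3595] [0.0803 0.0818] 5.6
lhold 605 mean [0.4802 0.2507 0.0288] z max 0.0408 circ [0.4805 0.2509] 0.0553 rect [0.4804 0.2505] [0.0804 0.0816] 5.9
fhold 683 mean [0.4918 0.1407 0.0145] z max 0.02 circ [0.4896 0.1416] 0.0742 rect [0.4915 0.1422] [0.1099 0.1097] 88.5
bhold 681 mean [0.4933 0.0632 0.0215] z max 0.0342 circ [0.4936 0.0285] 0.1227 rect [0.4798 0.0474] [0.211  0.1854] 35.5
```

View pics/mat.png

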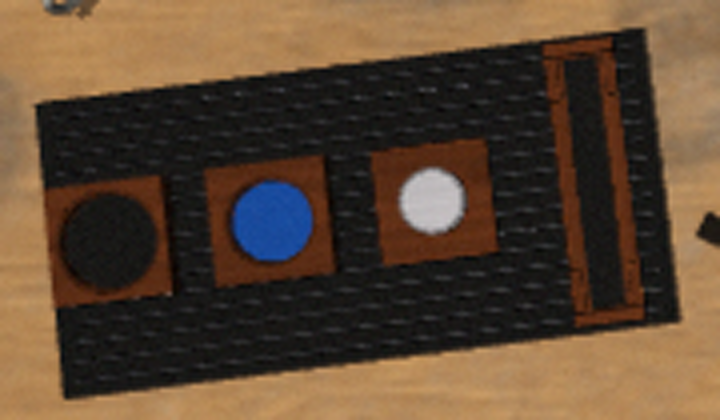

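View pics/tools.png

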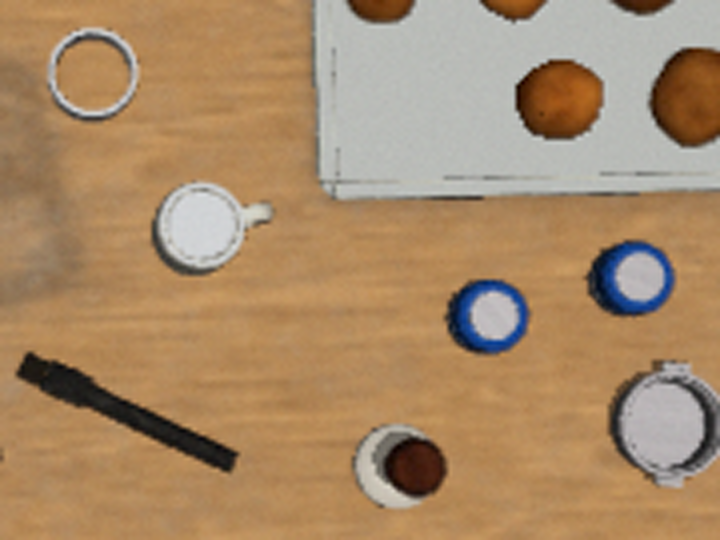

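```bash
python3 - <<'E'
from h import *
d=np.load("top0.npz");w=world(d)
c=lambda x,y,ox,oy,h:ray(d,(x+.5)/4-.5+ox,(y+.5)/4-.5+oy,h)[:2]
M=lambda x,y,h:c(x,y,110,190,h); T=lambda x,y,h:c(x,y,280,155,h)
print("boss",M(432,201,.0275)); print("fblock",np.mean([M(*p,.0155) for p in((372,153),(486,140),(498,250),(383,264))],0))
print("twell",np.mean([M(*p,.0295) for p in((45,190),(165,177),(173,292),(54,307))],0))
print("lblock",np.mean([M(*p,.0295) for p in((205,170),(323,155),(334,271),(216,287))],0),"lwell",M(272,221,.0155))
b=[M(*p,.0235) for p in((544,45),(612,38),(643,318),(575,325))];print("bhold",np.mean(b,0),np.degrees(np.arctan2(*(b[0]+b[1]-b[2]-b[3])[::-1])),np.linalg.norm(b[0]-b[3]))
a,e=T(23,364,.014),T(234,462,.014);print("brush",(a+e)/2,np.degrees(np.arctan2(*(a-e)[::-1])),np.linalg.norm(a-e))
s=w[220:275,275:345].reshape(-1,3);s=s[(s[:,2]>.009)&(s[:,2]<.03)&(s[:,1]<-.01)&(s[:,1]>-.2)]
m=[(p[0],p[1]) for p in s if abs(np.cross((e-a)/np.linalg.norm(e-a),p[:2]-a))<.02];rc=cv2.minAreaRect(np.float32(m));print(rc)
print("funnel",T(93,74,.026),"lev top",T(495,316,.04),"tknob",T(415,467,.08),"tfoot",T(398,466,.03),"cup",T(200,225,.058))
print("terminal",np.nanmax(w[90:148,308:345,2]),np.nanmin(w[88:148,308:345,0][w[88:148,308:345,2]>.012]))
print("disp",[np.nanmin(w[135:192,180:238,k][w[135:192,180:238,2]>.12]) for k in(0,1)])
E
```

```text
boss [0.49077744 0.14124218]
fblock [0.49090182 0.14083567]
twell [0.46898014 0.35887252]
lblock [0.4802237  0.25081383] lwell [0.48049892 0.25192411]
bhold [0.50201484 0.03191524] 5.100006217754833 0.191711519625756
brush [ 0.43590448 -0.11276785] 63.64587031439386 0.15828222899151723
((0.43971145153045654, -0.09542880207300186), (0.19370533525943756, 0.02923390455543995), 62.05076599121094)
funnel [ 0.66808537 -0.09488751] lev top [ 0.49429961 -0.35989283] tknob [ 0.39545859 -0.29407169] tfoot [ 0.39549213 -0.29227189] cup [ 0.55898865 -0.16181847]
terminal 0.047535647718235374 0.7439956914873923
disp [np.float64(0.6322682339352103), np.float64(0.08825775333846697)]<stdin>:11: DeprecationWarning: Arrays of 2-dimensional vectors are deprecated. Use arrays of 3-dimensional vectors instead. (deprecated in NumPy 2.0)
```

Call:
{"op": "arm_command", "data": {"targets": [[[0, 0, 0, 0, 0, -0.166], [0, 0, 0, 0, 0, -0.166], [0, 0, 0, 0, 0, -0.166], [0, 0, 0, 0, 0, -0.166], [0, 0, 0, 0, 0, -0.166], [0, 0, 0, 0, 0, -0.166], [0, 0, 0, 0, 0, -0.166]]], "jaw": 0.09}}

```text
clock: 0.98
position: [0.2477, -0.5735, 0.2453]
ee_rot: [-2.216, -2.226, -0.0]
force: [-0.4, 0.1, -0.6]
width: 0.979
gripper_force: 0.0
```

Call:
{"op": "arm_command", "data": {"targets": [[[0.0464, 0.0246, 0, 0, 0, 0], [0.0464, 0.0246, 0, 0, 0, 0], [0.0464, 0.0246, 0, 0, 0, 0], [0.0464, 0.0246, 0, 0, 0, 0], [0.0464, 0.0246, 0, 0, 0, 0], [0.0464, 0.0246, 0, 0, 0, 0], [0, 0, 0.04, 0, 0, 0], [0, 0, 0.04, 0, 0, 0], [0, 0, 0, 0, 0, 0], [0, 0, 0, 0, 0, 0]]]}}

```text
clock: 2.22
position: [0.3963, -0.2959, 0.1668]
ee_rot: [2.222, 2.219, 0.0]
force: [1.0, -0.1, 0.6]
width: 0.98
gripper_force: 0.0
```

```bash
python3 - <<'E'
from cell import arm
import cv2,numpy as np
s=arm.observe();print({k:np.round(s[k],4).tolist() for k in("position","joints","ee_rot")})
a=arm.get_image("side");cv2.imwrite("pics/s1.png",cv2.resize(a["pixels"][120:320,120:360,::-1],None,fx=3,fy=3,interpolation=cv2.INTER_CUBIC))
E
```

```text
{'position': [0.3963, -0.2959, 0.1668], 'joints': [0.821, 0.3417, -0.3632, 1.9614, 0.157, 0.8645, 0.3735], 'ee_rot': [2.2224, 2.2194, 0.0005]}
```

View pics/s1.png

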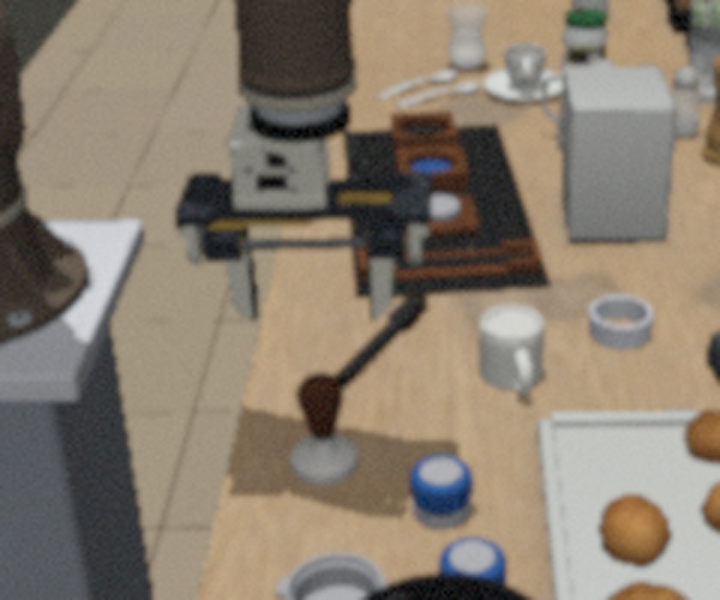

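Call:
{"op": "arm_command", "data": {"targets": [[[0.001, -0.001, 0.035, 0, 0, 0], [0, 0, 0.035, 0, 0, 0], [0, 0, 0.02, 0, 0, 0], [0, 0, 0.012, 0, 0, 0], [0, 0, 0, 0, 0, 0]]]}}

```text
clock: 2.9
position: [0.3951, -0.2948, 0.0641]
ee_rot: [2.223, 2.22, -0.0]
force: [0.6, 0.0, 0.5]
width: 0.978
gripper_force: 0.0
```

Call:
{"op": "arm_command", "data": {"targets": [[[0, 0, 0, 0, 0, 0], [0, 0, 0, 0, 0, 0], [0, 0, 0, 0, 0, 0], [0, 0, 0, 0, 0, 0], [0, 0, 0, 0, 0, 0], [0, 0, 0, 0, 0, 0]]], "jaw": 0.0, "newtons": 30}}

```text
clock: 3.65
position: [0.3953, -0.2946, 0.0639]
ee_rot: [2.222, 2.22, 0.001]
force: [1.1, -0.1, -0.6]
width: 0.396
gripper_force: 30.0
```

Call:
{"op": "arm_command", "data": {"targets": [[[0, 0, -0.01, 0, 0, 0], [0, 0, -0.02, 0, 0, 0], [0, 0, -0.03, 0, 0, 0], [0, 0, -0.03, 0, 0, 0], [0.02, 0.003, -0.01, 0, 0, 0], [0.035, 0.004, 0, 0, 0, 0], [0.05, 0.006, 0, 0, 0, 0], [0.05, 0.006, 0, 0, 0, 0], [0.05, 0.006, 0, 0, 0, 0], [0.05, 0.006, 0, 0, 0, 0]]]}}

```text
clock: 4.9
position: [0.4248, -0.037, 0.1633]
ee_rot: [-2.221, -2.22, 0.001]
force: [1.2, -1.1, -4.3]
width: 0.393
gripper_force: 30.0
```

Call:
{"op": "arm_command", "data": {"targets": [[[0.055, 0.006, 0, 0, 0, 0], [0.055, 0.006, 0, 0, 0, 0], [0.055, 0.006, 0, 0, 0, 0], [0.055, 0.006, 0, 0, 0, 0], [0.055, 0.006, 0, 0, 0, 0], [0.055, 0.006, 0, 0, 0, 0], [0.04, 0.004, 0, 0, 0, 0], [0.025, 0.002, 0, 0, 0, 0], [0, 0, 0, 0, 0, 0], [0, 0, 0, 0, 0, 0]]]}}

```text
clock: 6.15
position: [0.4673, 0.3546, 0.1629]
ee_rot: [2.222, 2.221, -0.004]
force: [-0.7, 0.1, -4.4]
width: 0.395
gripper_force: 30.0
```

```bash
python3 - <<'E'
from cell import arm
import cv2,numpy as np
s=arm.observe();print({k:np.round(s[k],4).tolist() for k in("position","joints","ee_rot","force")})
a=arm.get_image("side");b=arm.get_image("top")
im=np.hstack([cv2.resize(a["pixels"][80:220,200:350,::-1],(400,373),interpolation=cv2.INTER_CUBIC),cv2.resize(b["pixels"][180:300,100:230,::-1],(404,373),interpolation=cv2.INTER_CUBIC)])
cv2.imwrite("pics/s2.png",im[:,:800])
E
```

```text
{'position': [0.4673, 0.3546, 0.1629], 'joints': [-0.3611, 0.5163, -0.5427, 1.7328, 0.3118, 0.9817, -1.0225], 'ee_rot': [2.2219, 2.2207, -0.0036], 'force': [-0.6942, 0.0881, -4.4147]}
```

View pics/s2.png

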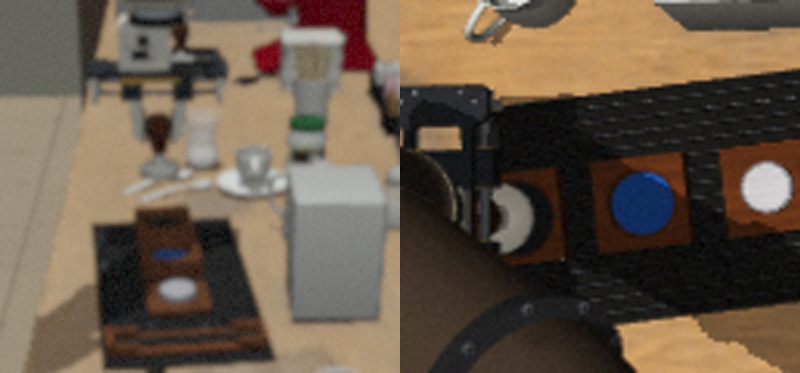

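Call:
{"op": "arm_command", "data": {"targets": [[[0.0044, 0.0017, 0, 0, 0, 0], [0, 0, 0.02, 0, 0, 0], [0, 0, 0.02, 0, 0, 0], [0, 0, 0.015, 0, 0, 0], [0, 0, 0, 0, 0, 0], [0, 0, 0, 0, 0, 0]]]}}

```text
clock: 7.0
position: [0.4705, 0.3602, 0.1093]
ee_rot: [-2.223, -2.22, -0.001]
force: [-0.3, 1.0, -3.0]
width: 0.398
gripper_force: 30.0
```

```bash
python3 - <<'E'
from cell import arm
import cv2,numpy as np
from h import *
s=arm.observe();print({k:np.round(s[k],4).tolist() for k in("position","ee_rot","force","ft_torque")})
b=arm.get_image("top");w=world(b)
cv2.imwrite("pics/s3.png",cv2.resize(b["pixels"][215:280,110:200,::-1],None,fx=6,fy=6,interpolation=cv2.INTER_CUBIC))
a=w[215:280,110:180].reshape(-1,3);f=a[(a[:,2]>.05)&(a[:,2]<.085)];print(len(f),np.nanmax(f,0),np.nanmin(f,0))
E
```

```text
{'position': [0.4705, 0.3602, 0.1093], 'ee_rot': [-2.2226, -2.2201, -0.0015], 'force': [-0.2991, 0.9797, -2.9868], 'ft_torque': [0.0299, -0.1503, -0.0425]}
180 [0.49456281 0.35983656 0.07061195] [0.4440572  0.32939825 0.05111405]
```

View pics/s3.png

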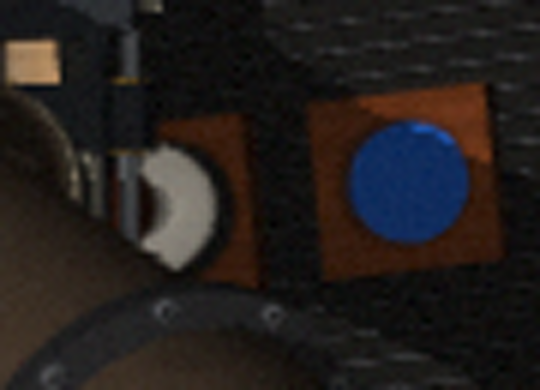

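Call:
{"op": "arm_command", "data": {"targets": [[[-0.0005, -0.001, 0.01, 0, 0, 0], [0, 0, 0.008, 0, 0, 0], [0, 0, 0.006, 0, 0, 0], [0, 0, 0.003, 0, 0, 0], [0, 0, 0, 0, 0, 0]]]}}

```text
clock: 7.68
position: [0.4691, 0.3593, 0.0815]
ee_rot: [-2.223, -2.22, 0.001]
force: [-0.1, 0.6, -3.7]
width: 0.398
gripper_force: 30.0
```

Call:
{"op": "arm_command", "data": {"targets": [[[0, 0, 0.001, 0, 0, 0], [0, 0, 0.001, 0, 0, 0], [0, 0, 0, 0, 0, 0]]]}}

```text
clock: 8.05
position: [0.4692, 0.3593, 0.0797]
ee_rot: [2.223, 2.22, 0.0]
force: [0.5, -0.4, -4.9]
width: 0.397
gripper_force: 30.0
```

Call:
{"op": "arm_command", "data": {"targets": [[[0, 0, 0.001, 0, 0, 0], [0, 0, 0, 0, 0, 0]]]}}

```text
clock: 8.3
position: [0.4695, 0.3597, 0.0793]
ee_rot: [2.223, 2.22, 0.002]
force: [0.7, -0.7, 2.7]
width: 0.398
gripper_force: 30.0
```

Call:
{"op": "arm_command", "data": {"targets": [[[0, 0, 0.001, 0, 0, 0], [0, 0, 0, 0, 0, 0]]]}}

```text
clock: 8.55
position: [0.4698, 0.3597, 0.0791]
ee_rot: [2.223, 2.219, 0.003]
force: [-1.4, -2.6, 10.0]
width: 0.395
gripper_force: 30.0
```

Call:
{"op": "arm_command", "data": {"targets": [[[0, 0, -0.001, 0, 0, 0], [0, 0, 0, 0, 0, 0], [0, 0, 0, 0, 0, 0], [0, 0, 0, 0, 0, 0], [0, 0, 0, 0, 0, 0]]], "jaw": 0.09}}

```text
clock: 9.18
position: [0.4691, 0.3593, 0.0786]
ee_rot: [-2.223, -2.22, 0.0]
force: [0.3, 0.6, 0.5]
width: 0.89
gripper_force: 0.0
```

Call:
{"op": "arm_command", "data": {"targets": [[[0, 0, -0.02, 0, 0, 0], [0, 0, -0.04, 0, 0, 0], [0, 0, -0.05, 0, 0, 0], [-0.03, 0, 0, 0, 0, 0], [-0.05, 0.002, 0, 0, 0, 0], [-0.058, 0.002, 0, 0, 0, 0], [-0.058, 0.002, 0, 0, 0, 0], [-0.058, 0.002, 0, 0, 0, 0], [-0.058, 0.002, 0, 0, 0, 0], [-0.058, 0.002, 0, 0, 0, 0]]]}}

```text
clock: 10.42
position: [0.4807, -0.0126, 0.1889]
ee_rot: [2.222, 2.22, 0.001]
force: [0.6, 0.2, 0.5]
width: 0.979
gripper_force: 0.0
```

Call:
{"op": "arm_command", "data": {"targets": [[[-0.058, 0.002, 0, 0, 0, 0], [-0.058, 0.002, 0, 0, 0, 0], [-0.058, 0.002, 0, 0, 0, 0], [-0.058, 0.002, 0, 0, 0, 0], [-0.058, 0.002, 0, 0, 0, 0], [-0.04, 0.002, 0, 0, 0, 0], [-0.018, 0.002, 0, 0, 0, 0], [0, 0, 0, 0, 0, 0], [0, 0, 0, 0, 0, 0]]]}}

```text
clock: 11.55
position: [0.495, -0.3563, 0.1888]
ee_rot: [-2.219, -2.223, -0.001]
force: [-0.6, -0.2, -0.5]
width: 0.982
gripper_force: 0.0
```

```bash
python3 - <<'E'
from cell import arm
import cv2,numpy as np
from h import *
s=arm.observe();print({k:np.round(s[k],4).tolist() for k in("position","ee_rot","force","clock")})
b=arm.get_image("top");w=world(b);a=arm.get_image("side")
for n,(v0,v1,u0,u1,lo,hi) in dict(knob=(225,275,110,165,.075,.13),lev=(215,250,385,418,.025,.06)).items():
    q=w[v0:v1,u0:u1].reshape(-1,3);f=q[(q[:,2]>lo)&(q[:,2]<hi)];print(n,len(f),cv2.minEnclosingCircle(np.float32(f[:,:2])) if len(f)else 0,f[:,2].max() if len(f) else 0,np.median(f[:,2]))
im=np.hstack([cv2.resize(b["pixels"][180:300,110:300,::-1],(570,360),interpolation=cv2.INTER_CUBIC),cv2.resize(a["pixels"][150:290,220:310,::-1],(230,360),interpolation=cv2.INTER_CUBIC)])
cv2.imwrite("pics/s4.png",im)
E
```

```text
{'position': [0.495, -0.3563, 0.1888], 'ee_rot': [-2.2192, -2.2226, -0.0014], 'force': [-0.5725, -0.2161, -0.5487], 'clock': 11.55}
knob 187 ((0.46853166818618774, 0.3571615219116211), 0.02077571675181389) 0.10973393382354901 0.0985609719356959
lev 256 ((0.4956417381763458, -0.35859233140945435), 0.025589773431420326) 0.04834115083819346 0.03978129251587903
```

View pics/s4.png

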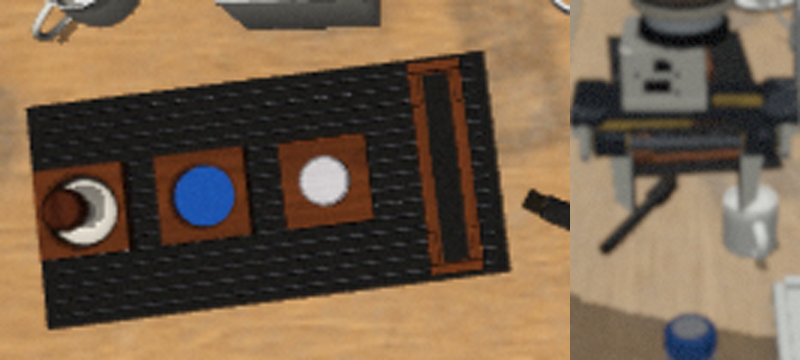

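Call:
{"op": "arm_command", "data": {"targets": [[[-0.0027, 0, 0.045, 0, 0, 0], [0, 0, 0.045, 0, 0, 0], [0, 0, 0.035, 0, 0, 0], [0, 0, 0.018, 0, 0, 0], [0, 0, 0.0085, 0, 0, 0], [0, 0, 0, 0, 0, 0], [0, 0, 0, 0, 0, 0]]]}}

```text
clock: 12.52
position: [0.4952, -0.3618, 0.0385]
ee_rot: [2.221, 2.219, 0.001]
force: [0.2, -0.2, -1.2]
width: 0.979
gripper_force: 0.0
```

Call:
{"op": "arm_command", "data": {"targets": [[[0, 0, 0, 0, 0, 0], [0, 0, 0, 0, 0, 0], [0, 0, 0, 0, 0, 0], [0, 0, 0, 0, 0, 0], [0, 0, 0, 0, 0, 0]]], "jaw": 0.0}}

```text
clock: 13.15
position: [0.4947, -0.3615, 0.0373]
ee_rot: [2.222, 2.22, 0.0]
force: [0.8, 0.4, 0.4]
width: 0.524
gripper_force: 30.0
```

Call:
{"op": "arm_command", "data": {"targets": [[[0, 0, -0.01, 0, 0, 0], [0, 0, -0.02, 0, 0, 0], [0, 0, -0.04, 0, 0, 0], [0, 0, -0.03, 0, 0, 0], [0.02, 0, -0.01, 0, 0, 0], [0.035, -0.001, 0, 0, 0, 0], [0.05, -0.001, 0, 0, 0, 0], [0.055, -0.0015, 0, 0, 0, 0], [0.055, -0.0015, 0, 0, 0, 0], [0.055, -0.0015, 0, 0, 0, 0]]]}}

```text
clock: 14.4
position: [0.4867, -0.0885, 0.1467]
ee_rot: [-2.221, -2.22, 0.001]
force: [1.1, 0.7, -3.2]
width: 0.524
gripper_force: 30.0
```

Call:
{"op": "arm_command", "data": {"targets": [[[0.055, -0.001, 0, 0, 0, 0], [0.055, -0.001, 0, 0, 0, 0], [0.055, -0.001, 0, 0, 0, 0], [0.055, -0.001, 0, 0, 0, 0], [0.055, -0.001, 0, 0, 0, 0], [0.04, -0.001, 0, 0, 0, 0], [0.025, -0.001, 0, 0, 0, 0], [0, 0, 0, 0, 0, 0], [0, 0, 0, 0, 0, 0]]]}}

```text
clock: 15.52
position: [0.4805, 0.2478, 0.1466]
ee_rot: [2.222, 2.221, -0.003]
force: [0.2, -0.8, -3.8]
width: 0.524
gripper_force: 30.0
```

```bash
python3 - <<'E'
from cell import arm
import cv2,numpy as np
from h import *
s=arm.observe();print({k:np.round(s[k],4).tolist() for k in("position","ee_rot","force","clock")})
b=arm.get_image("top");w=world(b);np.savez("t5.npz",**b)
cv2.imwrite("pics/s5.png",cv2.resize(b["pixels"][205:285,130:230,::-1],None,fx=6,fy=6,interpolation=cv2.INTER_CUBIC))
E
```

```text
{'position': [0.4805, 0.2478, 0.1466], 'ee_rot': [2.2221, 2.2207, -0.0032], 'force': [0.1804, -0.8391, -3.7856], 'clock': 15.525}
```

View pics/s5.png

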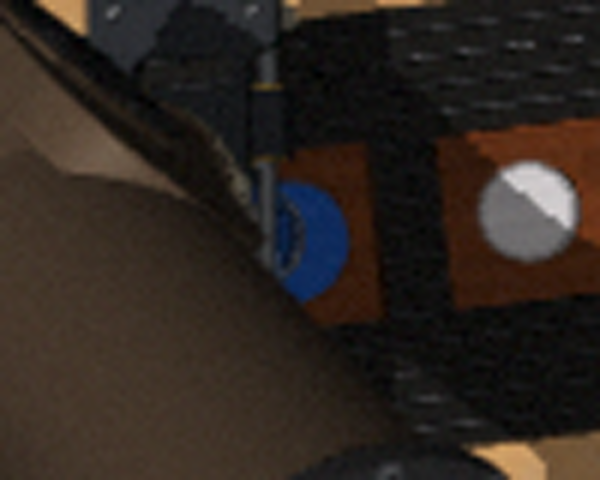

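Call:
{"op": "arm_command", "data": {"targets": [[[0.001, 0, 0.025, 0, 0, 0], [0, 0, 0.025, 0, 0, 0], [0, 0, 0.015, 0, 0, 0], [0, 0, 0, 0, 0, 0], [0, 0, 0, 0, 0, 0]]]}}

```text
clock: 16.2
position: [0.482, 0.2497, 0.0829]
ee_rot: [2.223, 2.22, 0.001]
force: [0.2, 0.7, -3.0]
width: 0.524
gripper_force: 30.0
```

```bash
python3 - <<'E'
from cell import arm
from h import *
s=arm.observe();print({k:np.round(s[k],4).tolist() for k in("position","force","clock")})
b=arm.get_image("top");w=world(b)[225:265,160:200]
m=(w[...,2]>.06)&(w[...,2]<.095)&(b["pixels"][225:265,160:200,2]>b["pixels"][225:265,160:200,0]+40.)
f=w[m];print(len(f),f.min(0),f.max(0))
for r in range(0,40,4):
    q=w[r][m[r]]
    if len(q):print(q[:,0].mean().round(4),q[:,1].min().round(4))
E
```

```text
{'position': [0.482, 0.2497, 0.0829], 'force': [0.2394, 0.7279, -3.0409], 'clock': 16.2}
8 [0.47182884 0.22909157 0.08249587] [0.49007427 0.22974713 0.08622177]
0.4875 0.2297
0.4771 0.2296
```

Call:
{"op": "arm_command", "data": {"targets": [[[-0.001, -0.0015, 0.012, 0, 0, 0], [0, 0, 0.008, 0, 0, 0], [0, 0, 0.005, 0, 0, 0], [0, 0, 0.002, 0, 0, 0], [0, 0, 0, 0, 0, 0]]]}}

```text
clock: 16.88
position: [0.48, 0.2486, 0.0551]
ee_rot: [-2.222, -2.22, 0.0]
force: [0.4, -0.7, -3.4]
width: 0.523
gripper_force: 30.0
```

Call:
{"op": "arm_command", "data": {"targets": [[[0, 0, 0.001, 0, 0, 0], [0, 0, 0.001, 0, 0, 0], [0, 0, 0, 0, 0, 0]]]}}

```text
clock: 17.25
position: [0.48, 0.2486, 0.0532]
ee_rot: [2.223, 2.22, -0.0]
force: [0.3, -0.7, -2.4]
width: 0.526
gripper_force: 30.0
```

Call:
{"op": "arm_command", "data": {"targets": [[[0, 0, 0.001, 0, 0, 0], [0, 0, 0, 0, 0, 0]]]}}

```text
clock: 17.5
position: [0.4801, 0.2486, 0.0527]
ee_rot: [2.222, 2.22, 0.0]
force: [-2.2, -1.4, 5.8]
width: 0.526
gripper_force: 30.0
```

Call:
{"op": "arm_command", "data": {"targets": [[[0, 0, -0.0007, 0, 0, 0], [0, 0, 0, 0, 0, 0], [0, 0, 0, 0, 0, 0], [0, 0, 0, 0, 0, 0], [0, 0, 0, 0, 0, 0]]], "jaw": 0.09}}

```text
clock: 18.12
position: [0.48, 0.2486, 0.0529]
ee_rot: [2.223, 2.22, -0.0]
force: [-0.1, -0.1, 0.3]
width: 0.969
gripper_force: 0.0
```

Call:
{"op": "arm_command", "data": {"targets": [[[0, 0, -0.02, 0, 0, 0], [0, 0, -0.04, 0, 0, 0], [0, 0, -0.05, 0, 0, 0], [-0.03, 0, 0, 0, 0, 0], [-0.055, 0, 0, 0, 0, 0], [-0.055, 0, 0, 0, 0, 0], [-0.055, 0, 0, 0, 0, 0], [-0.04, 0.04, 0, 0, 0, 0], [-0.04, 0.04, 0, 0, 0, 0], [-0.04, 0.04, 0, 0, 0, 0]]]}}

```text
clock: 19.38
position: [0.6008, -0.0681, 0.1631]
ee_rot: [2.223, 2.22, 0.0]
force: [0.8, 1.2, -0.9]
width: 0.977
gripper_force: 0.0
```

Call:
{"op": "arm_command", "data": {"targets": [[[-0.029, 0.045, 0, 0, 0, 0], [0, 0.0235, 0, 0, 0, 0], [0, 0, 0, 0, 0, 0], [0, 0, 0, 0, 0, 0]]]}}

```text
clock: 19.88
position: [0.6672, -0.095, 0.1626]
ee_rot: [-2.221, -2.221, 0.001]
force: [-0.4, 0.4, -0.6]
width: 0.98
gripper_force: 0.0
```

```bash
python3 - <<'E'
from cell import arm
import cv2,numpy as np
from h import *
s=arm.observe();print({k:np.round(s[k],4).tolist() for k in("position","ee_rot","force","clock")})
b=arm.get_image("top");w=world(b);a=arm.get_image("side")
for n,(v0,v1,u0,u1,lo,hi) in dict(lev=(225,265,160,200,.045,.075),knob=(225,275,110,165,.075,.13),funnel=(157,190,287,320,.015,.04)).items():
    q=w[v0:v1,u0:u1].reshape(-1,3);f=q[(q[:,2]>lo)&(q[:,2]<hi)];print(n,len(f),cv2.minEnclosingCircle(np.float32(f[:,:2])) if len(f)else 0,np.median(f[:,2]))
im=np.hstack([cv2.resize(b["pixels"][140:300,110:350,::-1],(540,360),interpolation=cv2.INTER_CUBIC),cv2.resize(a["pixels"][100:290,220:360,::-1],(260,360),interpolation=cv2.INTER_CUBIC)])
cv2.imwrite("pics/s6.png",im)
E
```

```text
{'position': [0.6672, -0.095, 0.1626], 'ee_rot': [-2.2209, -2.2206, 0.001], 'force': [-0.3613, 0.3708, -0.5922], 'clock': 19.875}
lev 274 ((0.4784671366214752, 0.2504282593727112), 0.025106333196163177) 0.055372658546429365
knob 187 ((0.4685043692588806, 0.35720524191856384), 0.0200121458619833) 0.09821115966486094
funnel 4 ((0.6588517427444458, -0.06609076261520386), 0.004544896073639393) 0.026241470510594778
```

View pics/s6.png

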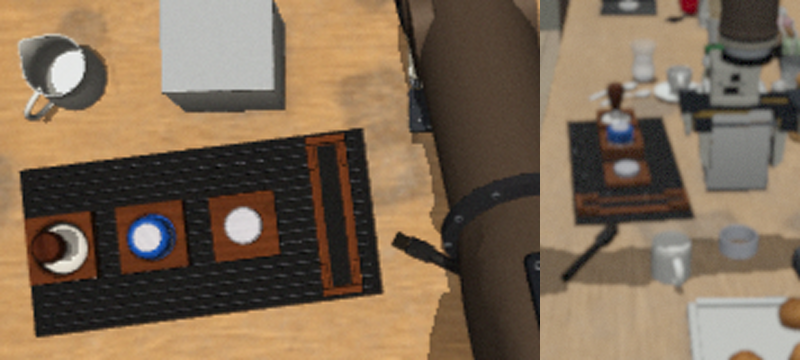

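Call:
{"op": "arm_command", "data": {"targets": [[[0, 0.0015, 0.04, 0, 0, 0], [0, 0, 0.04, 0, 0, 0], [0, 0, 0.035, 0, 0, 0], [0, 0, 0.016, 0, 0, 0], [0, 0, 0.0075, 0, 0, 0], [0, 0, 0, 0, 0, 0], [0, 0, 0, 0, 0, 0]]]}}

```text
clock: 20.85
position: [0.6705, -0.0956, 0.0258]
ee_rot: [2.222, 2.219, 0.002]
force: [-0.1, 0.1, 1.0]
width: 0.98
gripper_force: 0.0
```

Call:
{"op": "arm_command", "data": {"targets": [[[0, 0, 0, 0, 0, 0], [0, 0, 0, 0, 0, 0], [0, 0, 0, 0, 0, 0], [0, 0, 0, 0, 0, 0], [0, 0, 0, 0, 0, 0]]], "jaw": 0.0, "newtons": 15}}

```text
clock: 21.48
position: [0.6699, -0.0956, 0.0246]
ee_rot: [2.222, 2.22, 0.0]
force: [-0.2, -0.2, 2.3]
width: 0.677
gripper_force: 15.0
```

Call:
{"op": "arm_command", "data": {"targets": [[[0, 0, -0.01, 0, 0, 0], [0, 0, -0.03, 0, 0, 0], [0, 0, -0.04, 0, 0, 0], [0, -0.02, -0.02, 0, 0, 0], [0, -0.045, 0, 0, 0, 0], [0, -0.045, 0, 0, 0, 0], [0.02, -0.04, 0, 0, 0, 0], [0.045, -0.02, 0, 0, 0, 0], [0.05, -0.009, 0, 0, 0, 0], [0.05, 0, 0, 0, 0, 0]]]}}

```text
clock: 22.72
position: [0.49, 0.0706, 0.1251]
ee_rot: [2.223, 2.219, -0.0]
force: [1.1, -1.0, -1.6]
width: 0.678
gripper_force: 15.0
```

Call:
{"op": "arm_command", "data": {"targets": [[[0.045, 0, 0, 0, 0, 0], [0.026, 0, 0, 0, 0, 0], [0, 0, 0.025, 0, 0, 0], [0, 0, 0.025, 0, 0, 0], [0, 0, 0, 0, 0, 0], [0, 0, 0, 0, 0, 0]]]}}

```text
clock: 23.48
position: [0.4913, 0.1407, 0.0754]
ee_rot: [2.222, 2.22, 0.001]
force: [0.1, -0.4, -2.0]
width: 0.676
gripper_force: 15.0
```

```bash
python3 - <<'E'
from cell import arm
import cv2,numpy as np
from h import *
s=arm.observe();print({k:np.round(s[k],4).tolist() for k in("position","ee_rot","force","clock")})
b=arm.get_image("top");w=world(b)
q=w[220:265,195:250].reshape(-1,3);f=q[(q[:,2]>.06)&(q[:,2]<.09)];print(len(f),f.min(0),f.max(0))
cv2.imwrite("pics/s7.png",cv2.resize(b["pixels"][205:285,170:270,::-1],None,fx=6,fy=6,interpolation=cv2.INTER_CUBIC))
E
```

```text
{'position': [0.4913, 0.1407, 0.0754], 'ee_rot': [2.2224, 2.2199, 0.0011], 'force': [0.1193, -0.3832, -2.0101], 'clock': 23.475}Traceback (most recent call last):
  File "<stdin>", line 6, in <module>
    return umr_minimum(a, axis, None, out, keepdims, initial, where)
ValueError: zero-size array to reduction operation minimum which has no identity
```

Call:
{"op": "arm_command", "data": {"targets": [[[0, 0, 0.01, 0, 0, 0], [0, 0, 0.01, 0, 0, 0], [0, 0, 0.005, 0, 0, 0], [0, 0, 0.003, 0, 0, 0], [0, 0, 0, 0, 0, 0]]]}}

```text
clock: 24.15
position: [0.4908, 0.1406, 0.0462]
ee_rot: [-2.222, -2.22, 0.001]
force: [-0.1, 0.7, -1.8]
width: 0.677
gripper_force: 15.0
```

Call:
{"op": "arm_command", "data": {"targets": [[[0, 0, 0.002, 0, 0, 0], [0, 0, 0.002, 0, 0, 0], [0, 0, 0.001, 0, 0, 0], [0, 0, 0, 0, 0, 0]]]}}

```text
clock: 24.65
position: [0.4909, 0.1405, 0.0414]
ee_rot: [-2.223, -2.22, 0.0]
force: [0.5, -0.5, -1.5]
width: 0.671
gripper_force: 15.0
```

Call:
{"op": "arm_command", "data": {"targets": [[[0, 0, 0.001, 0, 0, 0], [0, 0, 0.001, 0, 0, 0], [0, 0, 0, 0, 0, 0]]]}}

```text
clock: 25.02
position: [0.491, 0.1406, 0.04]
ee_rot: [2.222, 2.22, 0.0]
force: [-1.9, -0.5, 7.5]
width: 0.677
gripper_force: 15.0
```

Call:
{"op": "arm_command", "data": {"targets": [[[0, 0, -0.0007, 0, 0, 0], [0, 0, 0, 0, 0, 0], [0, 0, 0, 0, 0, 0], [0, 0, 0, 0, 0, 0], [0, 0, 0, 0, 0, 0]]], "jaw": 0.09}}

```text
clock: 25.65
position: [0.4909, 0.1405, 0.0401]
ee_rot: [-2.223, -2.22, 0.0]
force: [-1.4, -0.3, 0.8]
width: 0.979
gripper_force: 0.0
```

Call:
{"op": "arm_command", "data": {"targets": [[[0, 0, -0.02, 0, 0, 0], [0, 0, -0.04, 0, 0, 0], [0, 0, -0.05, 0, 0, 0], [0, 0, 0, 0, 0, 0]]]}}

```text
clock: 26.15
position: [0.493, 0.1416, 0.1536]
ee_rot: [2.221, 2.218, 0.009]
force: [0.7, -0.2, -1.1]
width: 0.982
gripper_force: 0.0
```

```bash
python3 - <<'E'
from cell import arm
import cv2,numpy as np
from h import *
s=arm.observe();print({k:np.round(s[k],4).tolist() for k in("position","ee_rot","joints","clock")})
b=arm.get_image("top");np.savez("t8.npz",**b)
cv2.imwrite("pics/s8.png",cv2.resize(b["pixels"][190:290,190:350,::-1],None,fx=5,fy=5,interpolation=cv2.INTER_CUBIC))
p=b["pixels"][238:276,280:345].max(2)<70;n,l,st,_=cv2.connectedComponentsWithStats(p.astype(np.uint8));k=1+st[1:,4].argmax()
v,u=np.where(l==k);xy=np.float32([ray(b,x+280,y+238,.016)[:2] for x,y in zip(u,v)])
print(len(u),cv2.minAreaRect(xy),xy.mean(0),cv2.fitLine(xy,cv2.DIST_L2,0,.01,.01).ravel())
E
```

```text
{'position': [0.493, 0.1416, 0.1536], 'ee_rot': [2.2206, 2.2178, 0.0093], 'joints': [-0.0079, 0.4029, -0.4899, 1.9306, 0.2474, 0.8599, -0.6274], 'clock': 26.15}
350 ((0.4376731216907501, -0.1121758446097374), (0.15738984942436218, 0.021832525730133057), 65.187744140625) [ 0.4379261  -0.10807607] [ 0.4507077   0.8926716   0.43792605 -0.10807607]
```

View pics/s8.png

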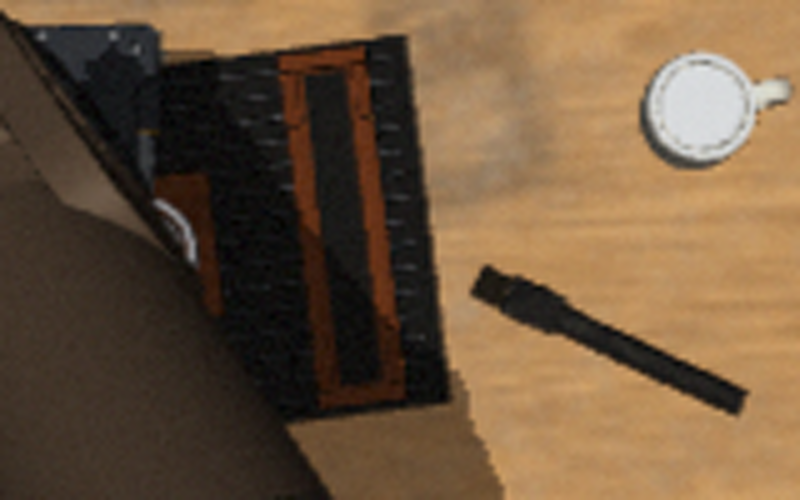

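Call:
{"op": "arm_command", "data": {"targets": [[[-0.0508, -0.011, 0, 0, 0, 0], [-0.0508, -0.011, 0, 0, 0, 0], [-0.0508, -0.011, 0, 0, 0, 0], [-0.0508, -0.011, 0, 0, 0, 0], [-0.0508, -0.011, 0, 0, 0, 0], [0, 0, 0, 0, 0, 0.151], [0, 0, 0, 0, 0, 0.151], [0, 0, 0, 0, 0, 0.151], [0, 0, 0.04, 0, 0, 0], [0, 0, 0, 0, 0, 0]]]}}

```text
clock: 27.45
position: [0.433, -0.1129, 0.1075]
ee_rot: [-2.66, -1.663, 0.008]
force: [-0.3, -0.0, 1.6]
width: 0.981
gripper_force: 0.0
```

```bash
python3 - <<'E'
from cell import arm
from h import *
s=arm.observe();p=s["position"];M=R.from_rotvec(s["ee_rot"]).as_matrix()
print(np.round(p,4),s["joints"][6],"tool x deg",np.degrees(np.arctan2(M[1,0],M[0,0])),"shift",np.round(M.T@(np.array([.437,-.1125,.022])-p),4))
E
```

```text
[ 0.433  -0.1129  0.1075] -0.5021193496223648 tool x deg 64.02553976869781 shift [0.0023 0.004  0.0855]
```

Call:
{"op": "arm_command", "data": {"targets": [[[0.0023, 0.003, 0.04, 0, 0, 0], [0, 0, 0.028, 0, 0, 0], [0, 0, 0.012, 0, 0, 0], [0, 0, 0, 0, 0, 0], [0, 0, 0, 0, 0, 0]]]}}

```text
clock: 28.08
position: [0.44, -0.1127, 0.0311]
ee_rot: [2.664, 1.664, 0.001]
force: [-0.8, 0.5, 0.4]
width: 0.98
gripper_force: 0.0
```

```bash
python3 - <<'E'
from cell import arm
from h import *
s=arm.observe();p=s["position"];M=R.from_rotvec(s["ee_rot"]).as_matrix()
print(np.round(p,4),"tool x deg",np.degrees(np.arctan2(M[1,0],M[0,0])),"shift",np.round(M.T@(np.array([.437,-.1125,.022])-p),4))
E
```

```text
[ 0.44   -0.1127  0.0311] tool x deg 63.980910097167246 shift [-0.0011 -0.0028  0.0091]
```

Call:
{"op": "arm_command", "data": {"targets": [[[-0.001, -0.0028, 0.005, 0, 0, 0], [0, 0, 0.003, 0, 0, 0], [0, 0, 0, 0, 0, 0], [0, 0, 0, 0, 0, 0]]]}}

```text
clock: 28.58
position: [0.4365, -0.1123, 0.0222]
ee_rot: [2.664, 1.664, 0.0]
force: [-0.1, 0.2, 0.1]
width: 0.98
gripper_force: 0.0
```

Call:
{"op": "arm_command", "data": {"targets": [[[0, 0, 0, 0, 0, 0], [0, 0, 0, 0, 0, 0], [0, 0, 0, 0, 0, 0], [0, 0, 0, 0, 0, 0], [0, 0, 0, 0, 0, 0], [0, 0, 0, 0, 0, 0], [0, 0, 0, 0, 0, 0]]], "jaw": 0.0}}

```text
clock: 29.45
position: [0.4364, -0.1123, 0.0221]
ee_rot: [2.664, 1.664, 0.0]
force: [0.6, -0.0, 0.4]
width: 0.266
gripper_force: 0.2
```

Call:
{"op": "arm_command", "data": {"targets": [[[0, 0, 0, 0, 0, 0], [0, 0, 0, 0, 0, 0], [0, 0, -0.01, 0, 0, 0], [0, 0, -0.03, 0, 0, 0], [0, 0, -0.04, 0, 0, 0], [0, 0, 0, 0, 0, 0]]]}}

```text
clock: 30.2
position: [0.4382, -0.1126, 0.105]
ee_rot: [2.661, 1.662, 0.006]
force: [-0.2, 0.1, -1.1]
width: 0.24
gripper_force: 15.0
```

Call:
{"op": "arm_command", "data": {"targets": [[[0, 0, 0, 0, 0, 0.146], [0, 0, 0, 0, 0, 0.146], [0, 0, 0, 0, 0, 0.146], [0, 0, 0, 0, 0, 0.146], [0, 0, 0, 0, 0, 0.146], [0, 0, 0, 0, 0, 0.146], [0, 0, 0, 0, 0, 0.147], [0, 0, 0, 0, 0, 0], [0, 0, 0, 0, 0, 0]]]}}

```text
clock: 31.32
position: [0.4361, -0.1122, 0.1019]
ee_rot: [-3.138, -0.153, 0.001]
force: [-0.4, -0.1, -0.6]
width: 0.24
gripper_force: 15.0
```

```bash
python3 - <<'E'
from cell import arm
import cv2
from h import *
s=arm.observe();p=s["position"];M=R.from_rotvec(s["ee_rot"]).as_matrix()
print(np.round(p,4),s["joints"][6],"tool x deg",np.degrees(np.arctan2(M[1,0],M[0,0])),"shift",np.round(M.T@(np.array([.502,.032,.0335])-p),4))
b=arm.get_image("top");a=arm.get_image("side")
im=np.hstack([cv2.resize(b["pixels"][180:300,110:310,::-1],(500,300),interpolation=cv2.INTER_CUBIC),cv2.resize(a["pixels"][130:270,210:350,::-1],(300,300),interpolation=cv2.INTER_CUBIC)])
cv2.imwrite("pics/s9.png",im)
E
```

```text
[ 0.4361 -0.1122  0.1019] -1.3846468654129631 tool x deg 5.566292960260082 shift [ 0.0796 -0.1371  0.0683]
```

View pics/s9.png

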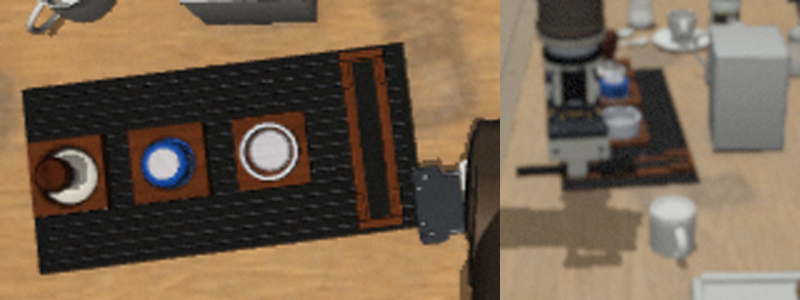

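Call:
{"op": "arm_command", "data": {"targets": [[[0.02, -0.034, 0, 0, 0, 0], [0.02, -0.034, 0, 0, 0, 0], [0.02, -0.034, 0, 0, 0, 0], [0.0196, -0.0351, 0, 0, 0, 0], [0, 0, 0.02, 0, 0, 0], [0, 0, 0.02, 0, 0, 0], [0, 0, 0, 0, 0, 0], [0, 0, 0, 0, 0, 0]]]}}

```text
clock: 32.42
position: [0.5031, 0.0315, 0.0626]
ee_rot: [-3.138, -0.148, -0.001]
force: [-0.3, -0.6, 0.1]
width: 0.239
gripper_force: 15.0
```

```bash
python3 - <<'E'
from cell import arm
import cv2
from h import *
s=arm.observe();p=s["position"];M=R.from_rotvec(s["ee_rot"]).as_matrix()
print(np.round(p,4),"tool x deg",np.degrees(np.arctan2(M[1,0],M[0,0])),"shift",np.round(M.T@(np.array([.502,.032,.0336])-p),4))
b=arm.get_image("top");a=arm.get_image("side")
im=np.hstack([cv2.resize(b["pixels"][190:280,200:300,::-1],(500,450),interpolation=cv2.INTER_CUBIC),cv2.resize(a["pixels"][140:230,220:310,::-1],(300,450),interpolation=cv2.INTER_CUBIC)])
cv2.imwrite("pics/s10.png",im)
E
```

```text
[0.5031 0.0315 0.0626] tool x deg 5.382340413392852 shift [-0.001  -0.0006  0.029 ]
```

View pics/s10.png

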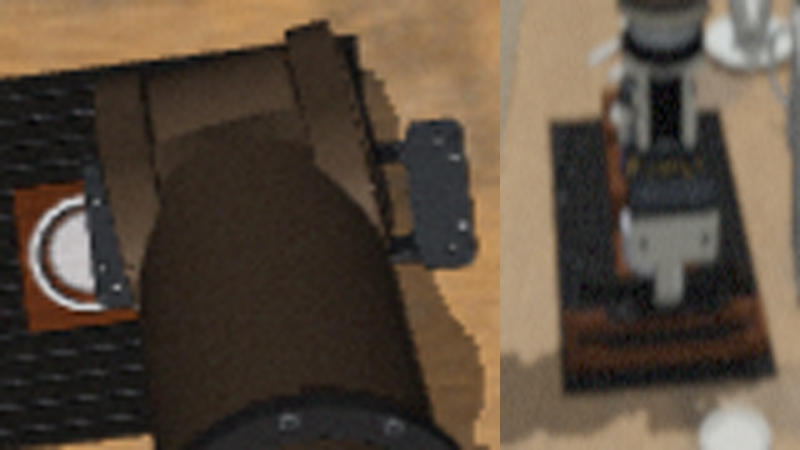

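Call:
{"op": "arm_command", "data": {"targets": [[[-0.0005, -0.0005, 0.008, 0, 0, 0], [0, 0, 0.007, 0, 0, 0], [0, 0, 0.004, 0, 0, 0], [0, 0, 0, 0, 0, 0], [0, 0, 0, 0, 0, 0]]]}}

```text
clock: 33.15
position: [0.5023, 0.0321, 0.0431]
ee_rot: [3.138, 0.147, 0.0]
force: [-0.1, 0.2, 0.1]
width: 0.237
gripper_force: 15.0
```

Call:
{"op": "arm_command", "data": {"targets": [[[0, 0, 0.003, 0, 0, 0], [0, 0, 0.002, 0, 0, 0], [0, 0, 0.001, 0, 0, 0], [0, 0, 0, 0, 0, 0]]]}}

```text
clock: 33.65
position: [0.5022, 0.0321, 0.037]
ee_rot: [3.138, 0.147, -0.0]
force: [0.6, -0.6, -0.8]
width: 0.235
gripper_force: 15.0
```

Call:
{"op": "arm_command", "data": {"targets": [[[0, 0, 0.001, 0, 0, 0], [0, 0, 0.001, 0, 0, 0], [0, 0, 0, 0, 0, 0]]]}}

```text
clock: 34.02
position: [0.5022, 0.0321, 0.0351]
ee_rot: [3.138, 0.147, -0.0]
force: [0.2, 0.4, 0.3]
width: 0.237
gripper_force: 15.0
```

Call:
{"op": "arm_command", "data": {"targets": [[[0, 0, 0.001, 0, 0, 0], [0, 0, 0.0005, 0, 0, 0], [0, 0, 0, 0, 0, 0]]]}}

```text
clock: 34.4
position: [0.5023, 0.0321, 0.0337]
ee_rot: [3.138, 0.147, 0.0]
force: [-1.4, -0.4, 0.8]
width: 0.239
gripper_force: 15.0
```

Call:
{"op": "arm_command", "data": {"targets": [[[0, 0, 0.0005, 0, 0, 0], [0, 0, 0, 0, 0, 0]]]}}

```text
clock: 34.65
position: [0.5023, 0.0321, 0.0336]
ee_rot: [3.138, 0.147, 0.0]
force: [-1.7, 0.3, 9.4]
width: 0.237
gripper_force: 15.0
```

Call:
{"op": "arm_command", "data": {"targets": [[[0, 0, -0.0007, 0, 0, 0], [0, 0, 0, 0, 0, 0], [0, 0, 0, 0, 0, 0], [0, 0, 0, 0, 0, 0]]], "jaw": 0.045}}

```text
clock: 35.15
position: [0.5022, 0.0321, 0.0337]
ee_rot: [3.138, 0.147, -0.0]
force: [0.4, 0.1, -0.1]
width: 0.487
gripper_force: 0.0
```

Call:
{"op": "arm_command", "data": {"targets": [[[0, 0, -0.015, 0, 0, 0], [0, 0, -0.04, 0, 0, 0], [0, 0, -0.05, 0, 0, 0], [0, 0.05, -0.02, 0, 0, 0], [0, 0.05, 0, 0, 0, 0], [0, 0.05, 0, 0, 0, 0], [0, 0.05, 0, 0, 0, 0], [0, 0, 0, 0, 0, 0], [0, 0, 0, 0, 0, 0]]]}}

```text
clock: 36.28
position: [0.521, -0.1665, 0.1594]
ee_rot: [-3.138, -0.147, -0.001]
force: [0.4, -0.4, -0.6]
width: 0.493
gripper_force: 0.0
```

```bash
python3 - <<'E'
from cell import arm
import cv2
from h import *
b=arm.get_image("top");w=world(b);np.savez("t11.npz",**b);print(arm.observe()["position"])
for n,(v0,v1,u0,u1,lo,hi) in dict(lev=(225,265,160,200,.045,.075),knob=(225,275,110,165,.075,.13),funnel=(222,260,200,238,.034,.06),boss=(236,246,213,224,0,.1),brushpatch=(228,245,257,262,0,.1)).items():
    q=w[v0:v1,u0:u1].reshape(-1,3);f=q[(q[:,2]>lo)&(q[:,2]<hi)];print(n,len(f),cv2.minEnclosingCircle(np.float32(f[:,:2])),np.median(f[:,2]))
for v in range(200,276,8): print(v,np.round(w[v,245:278:2,2]*1000).astype(int))
cv2.imwrite("pics/s11.png",cv2.resize(b["pixels"][190:290,110:290,::-1],None,fx=4.4,fy=4.4,interpolation=cv2.INTER_CUBIC))
E
```

```text
[ 0.52104622 -0.16580203  0.15934836]
lev 274 ((0.4781806766986847, 0.2501179277896881), 0.02533545158803463) 0.0555814845427155
knob 188 ((0.46832165122032166, 0.3567277789115906), 0.01991594396531582) 0.09776822080345815
funnel 116 ((0.4892951548099518, 0.14085371792316437), 0.03131794184446335) 0.040927884255341995
boss 108 ((0.4891396164894104, 0.1402578055858612), 0.01827400177717209) 0.028140749767830098
brushpatch 85 ((0.499038428068161, 0.029098693281412125), 0.022908112034201622) 0.024712359949734752
200 [ 4  9  3  7 22 24 21 24 23  5  5  4  0  2  3 -4 -3]
208 [ 4 25 16  9 26 25 22 11 19 19  1  3  3 10  9  4 -1]
216 [ 3  4 12  8 31 30 31 32  7 16  2  2  4  4  6  4  0]
224 [ 3  0 14 13 30 31 28 24 15  9 17  8  3  8  3  0  3]
232 [ 3  3  7 10 14 22 31 30 12 11  9  6 11  3  1 -3  1]
240 [ 2 11  3 11 12 28 21 22  7 15 11  7  6  1  6  3  3]
248 [ 6  3  3 10 14 11 23 25 23 12  7 12  4  5  5  5  9]
256 [10  1 -1  6 15 14 29 24 28 18 10 17 24  3  8  3  4]
264 [ 7  3 10 -2 22 20 19 18 24 18 15 12 18  8  7  7 13]
272 [ 4  5  5  3  6  5  6  6  0  4  8  0  5 -2 -1 -1 -2]
```

View pics/s11.png

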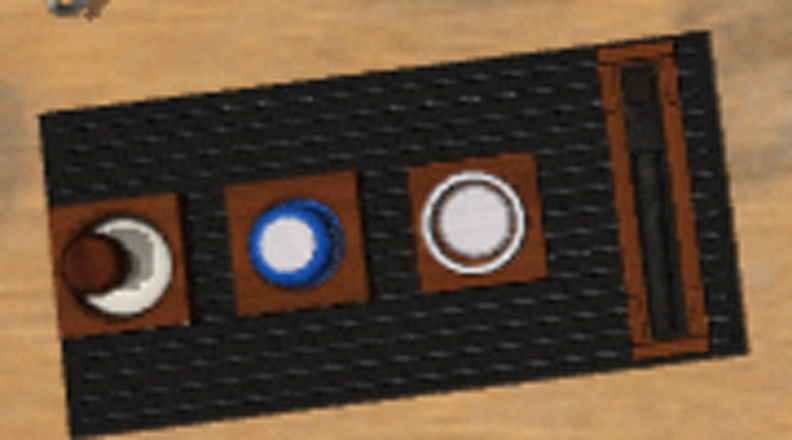

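```bash
python3 - <<'E'
from h import *
d=np.load("t11.npz");w=world(d).reshape(-1,3)
t=np.radians(5.4);a=np.array([np.cos(t),np.sin(t)]);q=w[:,:2]-[.502,.032];l=q@a;c=q@[-a[1],a[0]]
for lo in np.arange(-.1,.1,.02):
    m=(l>lo)&(l<lo+.02)&(abs(c)<.006);print(round(lo+.01,2),m.sum(),(np.nanmean(w[m,2])*1000).round(1))
for lo in np.arange(-.026,.026,.004):
    m=(abs(l)<.05)&(c>lo)&(c<lo+.004);print("c",round(lo+.002,3),(np.nanmean(w[m,2])*1000).round(1))
E
```

```text
-0.09 32 16.4
-0.07 36 24.7
-0.05 33 24.4
-0.03 34 25.2
-0.01 34 25.2
0.01 32 26.3
0.03 34 27.4
0.05 33 28.6
0.07 29 27.1
0.09 31 18.3
c -0.024 8.2
c -0.02 11.6
c -0.016 11.1
c -0.012 13.1
c -0.008 15.4
c -0.004 24.1
c 0.0 27.4
c 0.004 26.6
c 0.008 24.5
c 0.012 14.5
c 0.016 12.1
c 0.02 12.0
c 0.024 7.7
```

```bash
python3 -c "
from cell import arm
print(arm.sign_off())"
```

```text
the job is handed in; nothing more can be done
None
```

I put all four tools home in their holders, in the order you listed them, and handed the job in at about 36 s of the 128 s; the last camera check showed the first three upright and the brush flat, and the cup was left where it stands.

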